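# Push the tube block home into the corner fence

### The arm

A 6-joint arm with a two-finger parallel gripper is mounted at the origin on a cart in front of the work surface, level with it; the furniture and walls round the work are solid. World frame = base frame: x ahead of the robot, y to its left, z up, the work surface at z = 0. Lengths are in mm, angles in rad, forces in N, time in s.
With the tool pointing down it reaches from about 300 to 775 mm from the base axis. Payload 14.6 kg.
Tool frame: the origin (TCP) lies midway between the tips of the shut fingers; the grasp point (between the pads) lies behind it (manip.grip_depth is the z of the grasp point in the tool frame, in mm); z points along the fingers, y is the line along which they close (so a half turn about z gives the same grasp; the last joint's range is limited). The gripper opens to 94 mm and grips with 3 to 60 N. Pads are 16 mm wide; open, the fingers measure 119 mm over their backs; the gripper's body (75 mm by 177 mm) begins 78 mm behind the grasp point.
Start: joints at [-1.294, 0.3, 1.521, -0, 1.321, -0.067], TCP at [185.38, -517.807, 205.446] pointing down, gripper open.
Joint ranges: [-3.03, 3.03], [-0.79, 2.21], [0.23, 2.52], [-1.04, 4.18], [0, 3.07], [-2.55, 2.55]. Speed limits (rad/s): [2.22, 2.22, 2.57, 3.14, 3.14, 3.14].

### API

Orientations are given as [roll, pitch, yaw] about the fixed x, y, z axes, in that order (R = Rz(yaw) Ry(pitch) Rx(roll)).
In Python, from cell import manip gives the robot as it stands.
- The arm moves only by the tool step_hand, called after "Request:" as name(argument=value, ...) on one line, values as JSON. Schema: {"type":"object","properties":{"motion":{"type":"object","properties":{"plan":{"type":"array","items":{"type":"array","items":{"type":"number"},"minItems":6,"maxItems":6},"minItems":1,"maxItems":5}},"additionalProperties":false,"required":["plan"]},"finger_gap":{"type":"number"},"grip_n":{"type":"number"},"only":{"type":"string"},"quiet":{"type":"boolean"},"lines":{"type":"string"}},"required":["motion"],"additionalProperties":false}. motion is an object whose key "plan" holds a list of rows, 1 to 5 of them, each of 6 numbers: dx, dy, dz in a scale on which 1.0 is 750 mm, then a rotation vector rx, ry, rz in parts of the range, where 1.0 means 120 degrees; each row is the pose to reach, as a shift and turn from the pose commanded when the call began, along the tool's axes at that moment; what a row does not reach only later rows make up. A row lasts 1/10 s, in which the tool goes at most 50 mm and 0.15 rad, less where a joint would pass 70% of its speed; a pose out of reach is approached as far as the arm can. finger_gap is the finger opening in mm, set as the call begins (left out keeps the last). The fingers move at their own pace and stop on an object; grip_n is the grip in N (left out, the last holds). Time passes only in rows, so rows that do not move let the fingers close. The tool returns the time, the measured TCP pose, the force, the opening and the grip force at its end. only (a regular expression) keeps the lines of the reply that match it, lines (a string "A,B") keeps lines A to B, and quiet returns only ok. Input that does not fit is refused with a message, and nothing moves.
- manip.read_state(): the state, without advancing time (a new reading comes with each control period).
- manip.camera(name): name is "scene" or "top" or "wrist"; returns (picture, depth): 480x640x3 uint8, red, green, blue; 480x640 float32, mm along the optical axis (not along the pixel's ray), 0 where there is no reading.
- manip.camera_info(name): a dict with "K" (3x3 intrinsics, pixels), "dist" ([k1, k2, p1, p2, k3] as OpenCV has them; the pictures are not rectified), "rvec" (rotation vector, rad) and "tvec" (3), from world to camera coordinates, as OpenCV has them; the wrist camera has in their place "mount" (4x4, takes a point from camera to tool coordinates, whose origin is the TCP and whose axes are the flange's). Camera axes: x right, y down, z forward; pixel columns grow to the right and rows downward; lengths in mm; the calibration is good to about 2 mm. A picture is of the moment at which its call begins: read the wrist's pose just before it. camera_info takes no time and is no camera call.
- manip.sign_off(): hands the job in; it is judged then, once.
The state is a dict: "clock": time; "joints": joint angles; "qd": joint speeds; "effort": joint torques, N m; "eef_pos": TCP position; "eef_rot": TCP orientation; "wrist_force": force on the tool from outside, world axes, zero at the start; "moment": the same for the moment, N m; "finger_gap": finger opening in mm; "finger_force": force on a finger pad.
Only numpy, scipy, OpenCV 4.12 (cv2) and the standard library are available. Lean on these libraries where they do the work, as an engineer would, in place of code of your own. Each camera call takes 0.05 s, during which the arm holds its last target. There are 200 camera calls.

### The job

Push the drilled metal tube block along the worktop, without lifting it, until it is fully home in the corner of the low L-shaped fence: its long side flush against the long rail and its end against the short end stop. Leave the block there and leave the small things standing around it where they are.

Things in the scene. Friction and masses are not known exactly. Their poses are not given: they have to be found in the camera images.
- block: drilled block: plain grey metal, round holes in its top (solid here: nothing enters them), 165 mm long (its x), 72 mm wide (its y), 62 mm high, loose, 0.35 to 0.7 kg. Origin: centre of its underside, z up. Starts on the robot's side of the long rail and left of the end stop, its length along the rail within 0.15 rad, clear of both. Same either way round.
- fence: L-shaped fence of bare steel bars 12 mm thick, 40 mm high, fixed. Origin: inner corner, on the worktop. x away from the robot (within 0.05 rad), y left along the long rail. Long rail: inner face x = 0, from y = 0 to +200 mm. End stop at its right end: inner face y = 0, from x = 0 to -90 mm. Outside both, a screwed foot 4 mm high (screws 10 mm) reaches 32 mm from the inner face.
- home (a point): point on the worktop in the fence's corner where the centre of the block's underside lies when the block is home: x = -36 mm, y = +82.5 mm in the fence's frame (same axes), the block's length along the fence's y
- vial: amber vial with a white cap, standing upright, 22 mm across, 44 mm high, origin at the centre of its underside; stands to the left of the block; leave it alone
- carton: small flat carton, 55 x 75 x 24 mm, origin at the centre of its underside; lies behind the long rail; leave it alone
- tape: roll of masking tape lying flat, 104 mm across, 25 mm high, origin at the centre of its underside; lies to the left of the block; leave it alone
- dish: flat round lidded petri dish, 57 mm across, 13 mm high, origin at the centre of its underside; lies at the left; leave it alone
- microtube: micro tube with a screw cap standing upright, 13 mm across, 48 mm high, origin at the centre of its underside; stands behind the long rail; leave it alone
- plug_bar_cord: thin dark power cord, fixed, lying on the worktop right across it, between the block and the robot, at x about 0.37 to 0.40 (world), about 8 mm thick (up to 25 mm high only at its right end by the light source); keep fingertips above it
- cooler_box: tall red and white cooler box, fixed, 260 mm deep, 196 mm wide, about 0.24 m high, behind the left part of the work: its front edge is at world x = 0.59, its sides at y = +0.08 and y = -0.11; keep gripper and wrist clear of it (the origin is within its base)

How it is judged:
By the outcome, as a careful person would: the job done as asked, in the order asked, and still so for the second after the job is handed in, with the robot touching nothing.
It also fails if it takes over 42 s, if anything falls off the work surface, if the arm or the gripper's body presses on something with over 40 N, if the wrist force passes 120 N, or if a joint passes its speed limit or range.

## Working session

There is one attempt and no reset: what is moved stays moved. The work goes in short steps, Python scripts to look and compute and a tool call to move; the robot and the scene stay as the last step left them, time stands still between calls to the robot, and variables do not carry over. Pictures are saved under pics/ and viewed, at most 10 in all, crops included, and the job is handed in when it is done.

```bash
ls; mkdir -p pics; cat > h.py <<'E'
import numpy as np,cv2
from cell import manip
def snap(n,f):
    im,d=manip.camera(n); cv2.imwrite(f'pics/{f}.png',im[:,:,::-1]); np.save(f'pics/{f}.npy',d); return im,d
def ray(n,u,v,z=0.):
    c=manip.camera_info(n);K=np.array(c['K'],float);D=np.array(c['dist'],float)
    R=cv2.Rodrigues(np.array(c['rvec'],float))[0];t=np.array(c['tvec'],float).ravel()
    p=cv2.undistortPoints(np.array([[[u,v]]],float),K,D)[0,0]
    o=-R.T@t; d=R.T@np.array([p[0],p[1],1.]); s=(z-o[2])/d[2]; return (o+s*d).round(1)
def proj(n,P):
    c=manip.camera_info(n)
    return cv2.projectPoints(np.array(P,float).reshape(-1,1,3),np.array(c['rvec'],float),np.array(c['tvec'],float),np.array(c['K'],float),np.array(c['dist'],float))[0][:,0].round(1)
E
python3 - <<'E'
from h import *
snap('top','top0');snap('scene','sc0')
print(manip.read_state(), manip.grip_depth, manip.camera_info('top'))
E
```

```text
cell.py
pics
{'clock': 0.1, 'joints': array([-1.29360660e+00,  3.00411804e-01,  1.52149046e+00,  1.56294463e-05,
        1.32066613e+00, -6.66125640e-02]), 'qd': array([-2.86966648e-04,  9.68780455e-05, -2.68584066e-03,  1.69512658e-03,
       -5.65218362e-04, -4.83034326e-04]), 'effort': array([ 1.56680089e-03, -5.32643831e+01, -3.53285658e+01,  7.09847454e-02,
        2.34783796e-02, -7.84910458e-05]), 'eef_pos': array([ 185.32383699, -517.60890063,  204.9571815 ]), 'eef_rot': array([-3.14062009e+00, -8.00539798e-05,  3.43798377e-01]), 'wrist_force': array([-0.38437113,  0.41956165, -0.03748713]), 'moment': array([0.0588566 , 0.01740954, 0.06889522]), 'finger_force': 0.0, 'finger_gap': 93.80339565149373} -18.8 {'K': array([[550.6380985 ,   0.        , 306.80897637],
       [  0.        , 550.6380985 , 241.56962102],
       [  0.        ,   0.        ,   1.        ]]), 'dist': array([-0.16842596,  0.        ,  0.        ,  0.        ,  0.        ]), 'rvec': array([ 2.1365816 , -2.18671035,  0.15827919]), 'tvec': array([ -22.66019554,  574.62748505, 1231.5416954 ])}
```

View pics/top0.png

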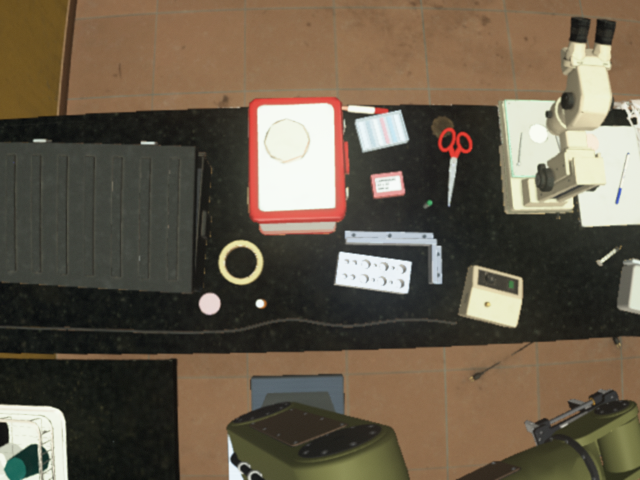

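View pics/sc0.png

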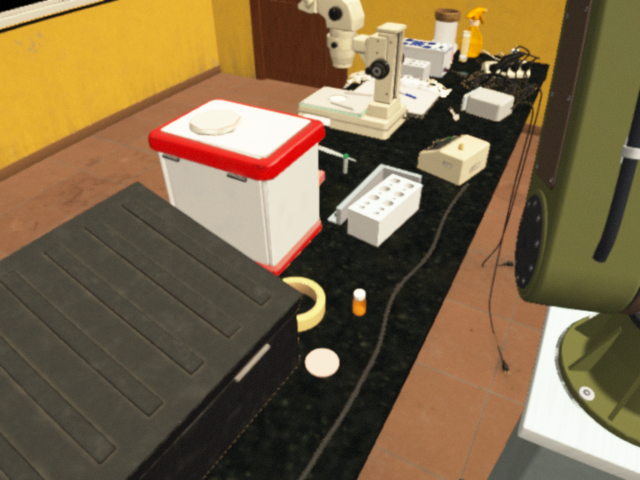

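Top view: block at about (373,272), rail from (345,237) to (437,240), end stop near (436,262). The vial (260,303), tape (241,262) and dish (209,304) lie to the left. I'll enlarge that part.

```bash
python3 - <<'E'
import cv2
im=cv2.imread('pics/top0.png')[222:302,325:455]
cv2.imwrite('pics/c0.png',cv2.resize(im,None,fx=6,fy=6,interpolation=cv2.INTER_CUBIC))
E
```

```text
(no output)
```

View pics/c0.png

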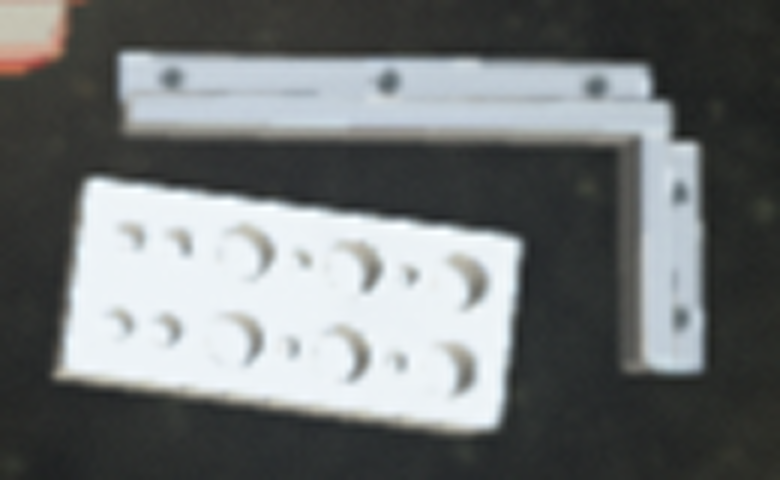

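```bash
cat >> h.py <<'E'
def cr(cu,cv,z,x0=325,y0=222,s=6): return ray('top',x0+(cu+.5)/s-.5,y0+(cv+.5)/s-.5,z)
E
python3 - <<'E'
from h import *
B=np.array([cr(*p,62) for p in [(88,178),(523,237),(497,432),(58,375)]]);print(B,B.mean(0))
for i in range(4): print(np.linalg.norm(B[i]-B[(i+1)%4]),end=' ')
for i,j in((0,1),(3,2)): d=B[i]-B[j];print('blk ang',np.arctan2(-d[0],d[1]))
F=[cr(125,126,40),cr(643,137,40),cr(645,370,40)];print('fence top',F, 'z0',cr(125,134,0),cr(624,143,0),cr(624,372,0))
d=F[0]-F[1];print('fence ang',np.arctan2(-d[0],d[1]))
for n,(u,v,z) in dict(vial=(260,303,44),tape=(241,262,25),dish=(209,304,13),micro=(428,203,48),cord1=(330,322,8),cord2=(455,322,8),carton=(387,184,24)).items(): print(n,ray('top',u,v,z))
E
```

```text
[[ 547.1 -108.3   62. ]
 [ 520.8 -272.7   62. ]
 [ 447.5 -259.5   62. ]
 [ 473.3  -94.7   62. ]] [ 497.175 -183.8     62.   ]
166.49039011306326 74.47905745912735 166.8073139883261 75.04265453726968 blk ang -0.15863153851967635
blk ang -0.15529289561905504
fence top [array([ 569.3, -124.8,   40. ]), array([ 560.5, -326.5,   40. ]), array([ 470.2, -322.7,   40. ])] z0 [ 571.2 -128.3    0. ] [ 563.1 -328.6    0. ] [ 471.6 -324.     0. ]
fence ang -0.043601501040255314
vial [435.2  73.5  44. ]
tape [531.2 117.5  25. ]
dish [435.7 194.7  13. ]
micro [ 657.1 -321.1   48. ]
cord1 [388.1 -85.9   8. ]
cord2 [ 378.5 -381.9    8. ]
carton [ 709.7 -230.4   24. ]
```

Request:
step_hand(motion={"plan": [[0,0,0,0,0,0]]}, finger_gap=0)

```text
clock: 0.2
eef_pos: [185.3, -517.7, 205.1]
eef_rot: [-3.141, 0.0, 0.344]
wrist_force: [0.5, 0.1, 0.3]
finger_gap: 88.7
finger_force: 0.0
```

```bash
cat >> h.py <<'E'
from scipy.spatial.transform import Rotation as Ro
def go(x,y,z,yaw=-0.044):
    s=manip.read_state();R=Ro.from_euler('xyz',s['eef_rot'])
    d=R.inv().apply(np.array([x,y,z])-s['eef_pos']); r=(R.inv()*Ro.from_euler('xyz',[np.pi,0,yaw])).as_rotvec()
    print(d.round(1),r.round(3))
E
python3 - <<'E'
from h import *
go(430,-184,140); print(manip.camera_info('wrist')['mount'])
E
```

```text
[ 342.8 -231.6   65.3] [-0.001  0.     0.388]
[[ 3.80717387e-04 -9.72092231e-01 -2.34598701e-01  6.62648839e+01]
 [ 9.99999914e-01  3.31497885e-04  2.49237676e-04 -4.78058050e-01]
 [-1.64513036e-04 -2.34598776e-01  9.72092273e-01 -1.80054534e+02]
 [ 0.00000000e+00  0.00000000e+00  0.00000000e+00  1.00000000e+00]]
```

Units first: shifts go in shares of 750 mm and turns go in shares of 120 degrees. So 200 mm is 0.2667, 160 mm is 0.2133, -0.75 rad is -0.3581.

Request:
step_hand(motion={"plan": [[0.0533,-0.0347,0.0133,0,0,-0.0716],[0.1067,-0.0693,0.0267,0,0,-0.1432],[0.16,-0.104,0.04,0,0,-0.2149],[0.2133,-0.1387,0.0533,0,0,-0.2865],[0.2667,-0.1733,0.0667,0,0,-0.3581]]}, finger_gap=94)

```text
clock: 0.7
eef_pos: [330.6, -326.3, 155.1]
eef_rot: [3.141, 0.0, 1.1]
wrist_force: [0.3, -0.8, -0.0]
finger_gap: 94.1
finger_force: 0.0
```

```bash
python3 - <<'E'
from h import *
go(430,-184,140,3.098)
E
```

```text
[171.9  24.   15.1] [ 0.     0.    -1.998]
```

In the tool's units: 172 mm is 0.2293, 144 mm is 0.192, -0.75 rad is -0.3581.

Request:
step_hand(motion={"plan": [[0.048,0.0067,0.004,0,0,-0.0716],[0.096,0.0133,0.008,0,0,-0.1432],[0.144,0.02,0.012,0,0,-0.2149],[0.192,0.0267,0.016,0,0,-0.2865],[0.2293,0.032,0.02,0,0,-0.3581]]})

```text
clock: 1.2
eef_pos: [431.0, -184.5, 140.4]
eef_rot: [3.141, -0.0, 1.851]
wrist_force: [0.1, -0.0, 0.1]
finger_gap: 94.0
finger_force: 0.0
```

Request:
step_hand(motion={"plan": [[0,0,0,0,0,-0.0716],[0,0,0,0,0,-0.1432],[0,0,0,0,0,-0.2149],[0,0,0,0,0,-0.2865],[0,0,0,0,0,-0.3581]]})

```text
clock: 1.7
eef_pos: [430.1, -186.1, 140.3]
eef_rot: [-3.142, -0.0, 2.6]
wrist_force: [-0.5, -0.7, -0.0]
finger_gap: 94.3
finger_force: 0.0
```

Request:
step_hand(motion={"plan": [[0,0,0,0,0,-0.0716],[0,0,0,0,0,-0.1432],[0,0,0,0,0,-0.2149],[0,0,0,0,0,-0.2387],[0,0,0,0,0,-0.2387]]})

```text
clock: 2.2
eef_pos: [430.1, -186.2, 140.4]
eef_rot: [3.141, -0.0, 3.094]
wrist_force: [0.4, 0.5, -0.9]
finger_gap: 93.9
finger_force: 0.0
```

```bash
python3 - <<'E'
from h import *
go(430,-184,18,3.098)
snap('wrist','w1')
E
```

```text
[  0.2   2.2 122.4] [ 0.    -0.    -0.004]
```

In the tool's units: 122 mm is 0.1627, 120 mm is 0.16.

Request:
step_hand(motion={"plan": [[0,0.0027,0.0533,0,0,0],[0,0.0027,0.1067,0,0,0],[0,0.0027,0.1467,0,0,0],[0,0.0027,0.16,0,0,0],[0,0.0027,0.1627,0,0,0]]})

```text
clock: 2.75
eef_pos: [430.0, -184.1, 17.9]
eef_rot: [3.141, -0.002, 3.093]
wrist_force: [0.7, -0.3, 0.6]
finger_gap: 93.9
finger_force: 0.0
```

```bash
python3 - <<'E'
from h import *
go(478,-184,18,3.098)
snap('top','top1')
im=cv2.imread('pics/top1.png')[222:352,315:455]
cv2.imwrite('pics/c1.png',cv2.resize(im,None,fx=4,fy=4,interpolation=cv2.INTER_CUBIC))
E
```

```text
[-48.    2.4  -0.1] [ 0.001 -0.002 -0.005]
```

View pics/c1.png

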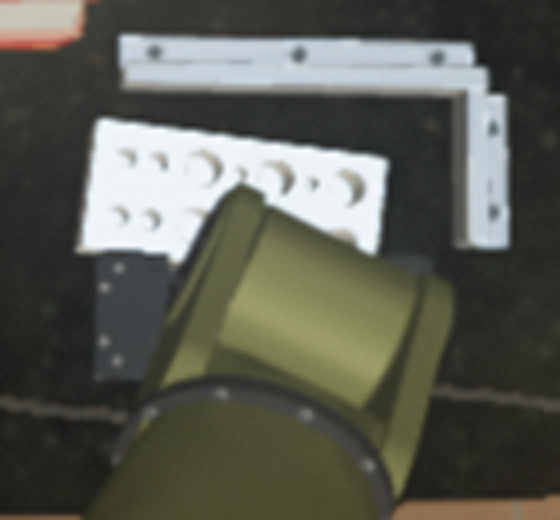

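The picture shows the open gripper in front of the block (block top at crop (235,180)), with the block not moved. Next I push forward slowly with both fingers.

In the tool's units: -20 mm is -0.0267, -16 mm is -0.0213.

Request:
step_hand(motion={"plan": [[-0.0053,0,0,0,0,0],[-0.0107,0,0,0,0,0],[-0.016,0,0,0,0,0],[-0.0213,0,0,0,0,0],[-0.0267,0,0,0,0,0]]})

```text
clock: 3.3
eef_pos: [450.5, -185.3, 18.7]
eef_rot: [-3.141, -0.0, 3.094]
wrist_force: [-3.6, -0.6, 2.6]
finger_gap: 94.2
finger_force: 1.4
```

Request:
step_hand(motion={"plan": [[-0.0053,0,0,0,0,0],[-0.0107,0,0,0,0,0],[-0.016,0,0,0,0,0],[-0.0213,0,0,0,0,0],[-0.0267,0,0,0,0,0]]})

```text
clock: 3.8
eef_pos: [470.2, -186.0, 18.4]
eef_rot: [3.141, -0.001, 3.094]
wrist_force: [-5.7, 0.5, 4.4]
finger_gap: 93.8
finger_force: 2.9
```

Request:
step_hand(motion={"plan": [[-0.004,0,0,0,0,0],[-0.008,0,0,0,0,0],[-0.012,0,0,0,0,0],[-0.0147,0,0,0,0,0],[-0.016,0,0,0,0,0]]})

```text
clock: 4.3
eef_pos: [482.2, -186.6, 18.4]
eef_rot: [3.141, -0.001, 3.094]
wrist_force: [-6.3, 1.0, 6.0]
finger_gap: 93.8
finger_force: 3.0
```

```bash
python3 - <<'E'
from h import *
snap('top','top2')
im=cv2.imread('pics/top2.png')[222:302,325:455]
cv2.imwrite('pics/c2.png',cv2.resize(im,None,fx=6,fy=6,interpolation=cv2.INTER_CUBIC))
E
```

```text
(no output)
```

View pics/c2.png

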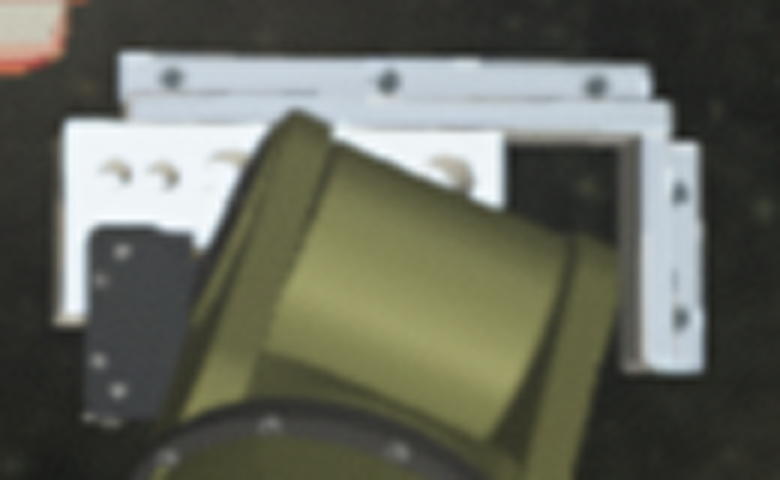

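The block is now parallel to the rail with a small gap. Its far-left top corner is at crop (66,120) and its far-right at (503,133).

In the tool's units: -100 mm is -0.1333, -75 mm is -0.1.

```bash
python3 - <<'E'
from h import *
print(cr(66,120,62),cr(503,133,62),cr(58,320,0))
E
```

```text
[ 569.3 -100.6   62. ] [ 560.6 -266.9   62. ] [498.1 -99.5   0. ]
```

Request:
step_hand(motion={"plan": [[0.02,0,0,0,0,0],[0.0333,0,-0.04,0,0,0],[0.0333,0,-0.1,0,0,0],[0.0333,0,-0.1333,0,0,0],[0.0333,0,-0.1333,0,0,0]]}, finger_gap=0)

```text
clock: 4.85
eef_pos: [459.1, -186.2, 121.9]
eef_rot: [-3.139, 0.006, 3.094]
wrist_force: [-0.1, -0.6, -0.2]
finger_gap: 57.5
finger_force: 0.0
```

```bash
python3 - <<'E'
from h import *
go(528,-55,118,3.098); go(528,-55,18,3.098)
E
```

```text
[-62.6 134.3   4. ] [-0.002  0.006 -0.004]
[-62.  134.6 104. ] [-0.002  0.006 -0.004]
```

```bash
python3 - <<'E'
from h import *
d=np.load('pics/top2.npy');c=manip.camera_info('top')
R=cv2.Rodrigues(np.array(c['rvec']))[0];t=c['tvec']
# points of arm near the tool: all depth pixels -> world, z>100, near TCP (482,-186)
v,u=np.mgrid[222:330,325:455];dd=d[222:330,325:455]
p=cv2.undistortPoints(np.stack([u.ravel(),v.ravel()],1).astype(float)[:,None],c['K'],c['dist'])[:,0]
P=(np.c_[p,np.ones(len(p))]*dd.reshape(-1,1)-t)@R
for a,b in((100,160),(160,200),(200,240),(240,300),(300,500)):
    q=P[(P[:,2]>a)&(P[:,2]<b)]
    print(a,b,len(q), q.max(0).round() if len(q) else '',q.min(0).round() if len(q) else '')
E
```

```text
100 160 463 [607. -75. 160.] [ 447. -272.  103.]
160 200 105 [520. -98. 165.] [ 455. -139.  160.]
200 240 0  
240 300 70 [ 540. -111.  300.] [ 438. -239.  269.]
300 500 5509 [539. -69. 468.] [ 380. -249.  300.]
```

Body and wrist stay below x≈585 at TCP x 526, so they clear the box. Going to the left end.

In the tool's units: 128 mm is 0.1707, 90 mm is 0.12.

Request:
step_hand(motion={"plan": [[0,0.06,0,0,0,0],[0,0.12,0,0,0,0],[-0.0267,0.1707,0,0,0,0],[-0.08,0.1707,0,0,0,0],[-0.08,0.1707,0,0,0,0]]}, finger_gap=0)

```text
clock: 5.35
eef_pos: [525.9, -59.4, 117.1]
eef_rot: [3.141, 0.0, 3.096]
wrist_force: [-0.9, -0.9, -0.1]
finger_gap: 17.5
finger_force: 0.0
```

Request:
step_hand(motion={"plan": [[0,0,0.0533,0,0,0],[0,0,0.1067,0,0,0],[0,0,0.1333,0,0,0],[0,0,0.1387,0,0,0],[0,0,0.1387,0,0,0]]})

```text
clock: 5.85
eef_pos: [522.9, -60.6, 14.1]
eef_rot: [3.141, -0.001, 3.094]
wrist_force: [0.5, 0.2, 0.2]
finger_gap: 0.4
finger_force: 0.0
```

```bash
python3 - <<'E'
from h import *
go(524,-70,18,3.098)
E
```

```text
[-1.5 -9.4 -3.9] [ 0.    -0.001 -0.004]
```

In the tool's units: -28 mm is -0.0373, -24 mm is -0.032.

Request:
step_hand(motion={"plan": [[0,-0.0093,-0.004,0,0,0],[0,-0.0187,-0.004,0,0,0],[0,-0.0267,-0.004,0,0,0],[0,-0.032,-0.004,0,0,0],[0,-0.0373,-0.004,0,0,0]]})

```text
clock: 6.35
eef_pos: [522.1, -88.7, 17.8]
eef_rot: [3.141, 0.001, 3.093]
wrist_force: [-0.2, 5.2, 4.2]
finger_gap: 0.5
finger_force: 2.8
```

Request:
step_hand(motion={"plan": [[0,-0.0053,0,0,0,0],[0,-0.0107,0,0,0,0],[0,-0.016,0,0,0,0],[0,-0.0213,0,0,0,0],[0,-0.0267,0,0,0,0]]})

```text
clock: 6.85
eef_pos: [521.3, -108.3, 17.9]
eef_rot: [3.141, 0.001, 3.094]
wrist_force: [0.1, 5.2, 4.6]
finger_gap: 0.5
finger_force: 2.9
```

Request:
step_hand(motion={"plan": [[0,-0.0053,0,0,0,0],[0,-0.0107,0,0,0,0],[0,-0.016,0,0,0,0],[0,-0.0213,0,0,0,0],[0,-0.0267,0,0,0,0]]})

```text
clock: 7.35
eef_pos: [520.3, -128.2, 17.8]
eef_rot: [3.141, 0.001, 3.094]
wrist_force: [0.2, 6.3, 4.6]
finger_gap: 0.4
finger_force: 3.0
```

```bash
python3 - <<'E'
from h import *
snap('top','top3')
im=cv2.imread('pics/top3.png')[222:302,325:455]
cv2.imwrite('pics/c3.png',cv2.resize(im,None,fx=6,fy=6,interpolation=cv2.INTER_CUBIC))
E
```

```text
(no output)
```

View pics/c3.png

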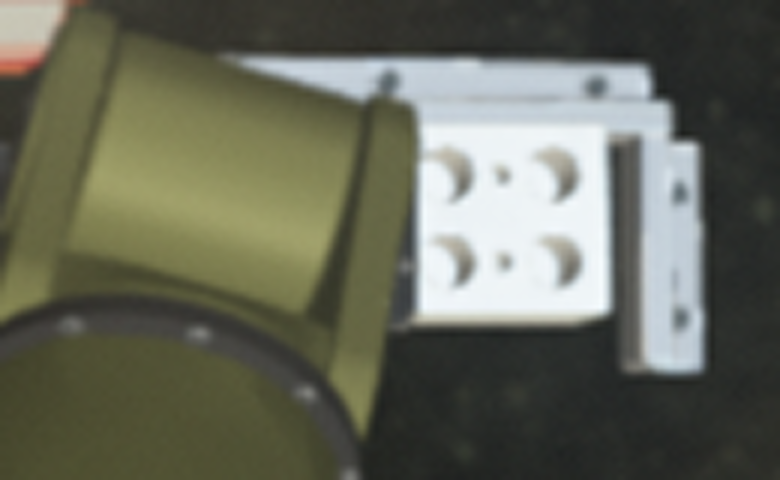

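The block has slid along the rail. Its right end is at crop x≈608, about 20 mm short of the end stop. Continuing, more slowly near the end.

In the tool's units: -16 mm is -0.0213, -14 mm is -0.0187.

Request:
step_hand(motion={"plan": [[0,-0.0053,0,0,0,0],[0,-0.0107,0,0,0,0],[0,-0.0147,0,0,0,0],[0,-0.0187,0,0,0,0],[0,-0.0213,0,0,0,0]]})

```text
clock: 7.9
eef_pos: [519.5, -144.2, 17.8]
eef_rot: [3.141, 0.001, 3.094]
wrist_force: [-0.5, 6.7, 5.0]
finger_gap: 0.4
finger_force: 3.1
```

Request:
step_hand(motion={"plan": [[0,-0.0013,0,0,0,0],[0,-0.0027,0,0,0,0],[0,-0.0027,0,0,0,0]]})

```text
clock: 8.2
eef_pos: [519.4, -146.1, 17.7]
eef_rot: [3.141, 0.0, 3.094]
wrist_force: [-0.1, 4.5, 3.4]
finger_gap: 0.7
finger_force: 2.5
```

Request:
step_hand(motion={"plan": [[0,-0.0013,0,0,0,0],[0,-0.0027,0,0,0,0],[0,-0.0027,0,0,0,0]]})

```text
clock: 8.5
eef_pos: [519.4, -146.3, 17.8]
eef_rot: [3.139, 0.0, 3.094]
wrist_force: [1.6, 21.3, 7.9]
finger_gap: 0.3
finger_force: 10.4
```

End-stop contact at TCP y≈-146 (force up to 21 N). Next is the front long-side push.

In the tool's units: -100 mm is -0.1333, -75 mm is -0.1.

Request:
step_hand(motion={"plan": [[0,0.016,0,0,0,0],[0,0.024,-0.04,0,0,0],[0,0.024,-0.1,0,0,0],[0,0.024,-0.1333,0,0,0],[0,0.024,-0.1333,0,0,0]]}, finger_gap=94)

```text
clock: 9.0
eef_pos: [521.4, -130.8, 120.9]
eef_rot: [-3.14, 0.006, 3.094]
wrist_force: [-0.0, 0.3, -0.5]
finger_gap: 37.2
finger_force: 0.0
```

```bash
python3 - <<'E'
from h import *
go(462,-240,118,3.098)
E
```

```text
[  54.1 -111.9    2.8] [-0.002  0.006 -0.004]
```

In the tool's units: -112 mm is -0.1493, -95 mm is -0.1267.

Request:
step_hand(motion={"plan": [[0.04,-0.0267,0,0,0,0],[0.072,-0.0733,0,0,0,0],[0.072,-0.1267,0,0,0,0],[0.072,-0.1493,0,0,0,0],[0.072,-0.1493,0,0,0,0]]}, finger_gap=94)

```text
clock: 9.5
eef_pos: [460.2, -241.1, 116.5]
eef_rot: [3.141, -0.001, 3.091]
wrist_force: [0.8, -0.0, -0.3]
finger_gap: 76.8
finger_force: 0.0
```

Request:
step_hand(motion={"plan": [[0,0,0.0533,0,0,0],[0,0,0.1067,0,0,0],[0,0,0.128,0,0,0],[0,0,0.1333,0,0,0],[0,0,0.1333,0,0,0]]})

```text
clock: 10.0
eef_pos: [460.8, -238.9, 17.2]
eef_rot: [3.141, -0.001, 3.095]
wrist_force: [0.3, -0.8, 1.2]
finger_gap: 93.8
finger_force: 0.0
```

Request:
step_hand(motion={"plan": [[-0.0053,0,0,0,0,0],[-0.0107,0,0,0,0,0],[-0.0147,0,0,0,0,0],[-0.0187,0,0,0,0,0],[-0.0213,0,0,0,0,0]]})

```text
clock: 10.5
eef_pos: [477.0, -240.6, 17.7]
eef_rot: [-3.141, 0.0, 3.094]
wrist_force: [-0.2, -0.3, -0.6]
finger_gap: 94.1
finger_force: 0.0
```

In the tool's units: -4 mm is -0.0053, -3 mm is -0.004.

Request:
step_hand(motion={"plan": [[-0.002,0,0,0,0,0],[-0.004,0,0,0,0,0],[-0.0053,0,0,0,0,0],[-0.0053,0,0,0,0,0]]})

```text
clock: 10.9
eef_pos: [480.6, -240.7, 17.4]
eef_rot: [3.142, -0.0, 3.094]
wrist_force: [-0.2, -0.4, -0.7]
finger_gap: 94.2
finger_force: 0.1
```

Request:
step_hand(motion={"plan": [[-0.0013,0,0,0,0,0],[-0.0027,0,0,0,0,0],[-0.0027,0,0,0,0,0]]})

```text
clock: 11.2
eef_pos: [482.5, -240.6, 17.4]
eef_rot: [3.141, -0.0, 3.094]
wrist_force: [-1.9, 1.7, 0.4]
finger_gap: 94.3
finger_force: 1.2
```

Request:
step_hand(motion={"plan": [[-0.0013,0,0,0,0,0],[-0.0027,0,0,0,0,0],[-0.0027,0,0,0,0,0]]})

```text
clock: 11.5
eef_pos: [483.0, -240.6, 17.4]
eef_rot: [3.141, -0.004, 3.095]
wrist_force: [-17.4, 2.7, 11.0]
finger_gap: 93.6
finger_force: 8.5
```

In the tool's units: -1 mm is -0.0013, -0.5 mm is -0.0007.

Request:
step_hand(motion={"plan": [[-0.0007,0,0,0,0,0],[-0.0013,0,0,0,0,0],[-0.0013,0,0,0,0,0]]})

```text
clock: 11.8
eef_pos: [483.0, -240.6, 17.3]
eef_rot: [3.14, -0.006, 3.095]
wrist_force: [-24.5, 2.2, 18.0]
finger_gap: 93.8
finger_force: 12.7
```

Request:
step_hand(motion={"plan": [[0.016,0,0,0,0,0],[0.0267,0,-0.04,0,0,0],[0.0267,0,-0.1,0,0,0],[0.0267,0,-0.1333,0,0,0],[0.0267,0,-0.1333,0,0,0]]}, finger_gap=0)

```text
clock: 12.3
eef_pos: [467.3, -241.0, 121.2]
eef_rot: [-3.138, 0.006, 3.094]
wrist_force: [-0.2, -1.0, 0.5]
finger_gap: 57.7
finger_force: 0.0
```

```bash
python3 - <<'E'
from h import *
go(518,-128,118,3.098)
E
```

```text
[-45.2 115.3   3.1] [-0.003  0.006 -0.004]
```

Repeat the end push to close any gap left by the long-side push.

In the tool's units: 115 mm is 0.1533, 90 mm is 0.12.

Request:
step_hand(motion={"plan": [[0,0.06,0,0,0,0],[0,0.12,0,0,0,0],[-0.02,0.1533,0,0,0,0],[-0.0667,0.1533,0,0,0,0],[-0.0667,0.1533,0,0,0,0]]}, finger_gap=0)

```text
clock: 12.8
eef_pos: [523.4, -126.8, 116.5]
eef_rot: [-3.142, 0.001, 3.095]
wrist_force: [0.5, -0.7, 0.4]
finger_gap: 17.3
finger_force: 0.0
```

Request:
step_hand(motion={"plan": [[0,0,0.0533,0,0,0],[0,0,0.1067,0,0,0],[0,0,0.128,0,0,0],[0,0,0.1333,0,0,0],[0,0,0.1333,0,0,0]]})

```text
clock: 13.3
eef_pos: [520.8, -127.6, 17.1]
eef_rot: [3.141, -0.001, 3.094]
wrist_force: [0.0, 0.1, 1.1]
finger_gap: 0.6
finger_force: 0.0
```

Request:
step_hand(motion={"plan": [[0,-0.0053,0,0,0,0],[0,-0.0107,0,0,0,0],[0,-0.016,0,0,0,0],[0,-0.02,0,0,0,0],[0,-0.02,0,0,0,0]]})

```text
clock: 13.8
eef_pos: [520.4, -143.0, 17.7]
eef_rot: [-3.141, 0.0, 3.093]
wrist_force: [-0.3, 0.5, -0.4]
finger_gap: 0.3
finger_force: 0.0
```

In the tool's units: -4 mm is -0.0053, -3 mm is -0.004.

Request:
step_hand(motion={"plan": [[0,-0.0013,0,0,0,0],[0,-0.0027,0,0,0,0],[0,-0.004,0,0,0,0],[0,-0.0053,0,0,0,0],[0,-0.0053,0,0,0,0]]})

```text
clock: 14.3
eef_pos: [520.2, -146.5, 17.4]
eef_rot: [3.142, -0.0, 3.094]
wrist_force: [-0.4, -0.8, 0.1]
finger_gap: 0.4
finger_force: 0.0
```

Request:
step_hand(motion={"plan": [[0,-0.0013,0,0,0,0],[0,-0.0027,0,0,0,0],[0,-0.0027,0,0,0,0]]})

```text
clock: 14.6
eef_pos: [520.1, -146.7, 17.4]
eef_rot: [3.139, -0.001, 3.094]
wrist_force: [0.7, 15.7, 4.4]
finger_gap: 0.5
finger_force: 7.8
```

In the tool's units: -140 mm is -0.1867, -120 mm is -0.16.

Request:
step_hand(motion={"plan": [[0,0.016,0,0,0,0],[0,0.0267,-0.0533,0,0,0],[0.0267,0.0267,-0.1133,0,0,0],[0.08,0.0267,-0.16,0,0,0],[0.14,0.0267,-0.1867,0,0,0]]})

```text
clock: 15.1
eef_pos: [417.9, -123.4, 158.5]
eef_rot: [-3.14, 0.003, 3.095]
wrist_force: [-0.1, -0.4, 0.6]
finger_gap: 0.4
finger_force: 0.0
```

Request:
step_hand(motion={"plan": [[0.04,-0.0467,0,0,0,0],[0.08,-0.0933,0,0,0,0],[0.1067,-0.1533,0,0,0,0],[0.1067,-0.2133,0,0,0,0],[0.1067,-0.2733,0,0,0,0]]})

```text
clock: 15.6
eef_pos: [327.7, -326.3, 157.0]
eef_rot: [-3.14, 0.001, 3.093]
wrist_force: [0.5, 0.2, 0.6]
finger_gap: 0.4
finger_force: 0.0
```

Request:
step_hand(motion={"plan": [[0.0133,-0.064,0,0,0,0],[0.0267,-0.12,0,0,0,0],[0.04,-0.1733,0,0,0,0],[0.04,-0.2133,0,0,0,0],[0.04,-0.2133,0,0,0,0]]})

```text
clock: 16.1
eef_pos: [302.8, -477.9, 155.5]
eef_rot: [-3.131, -0.015, 3.069]
wrist_force: [0.7, 0.9, 0.1]
finger_gap: 0.4
finger_force: 0.0
```

```bash
python3 - <<'E'
from h import *
snap('top','top4');snap('scene','sc4')
im=cv2.imread('pics/top4.png')[222:302,325:455]
cv2.imwrite('pics/c4.png',cv2.resize(im,None,fx=6,fy=6,interpolation=cv2.INTER_CUBIC))
E
```

```text
(no output)
```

View pics/c4.png

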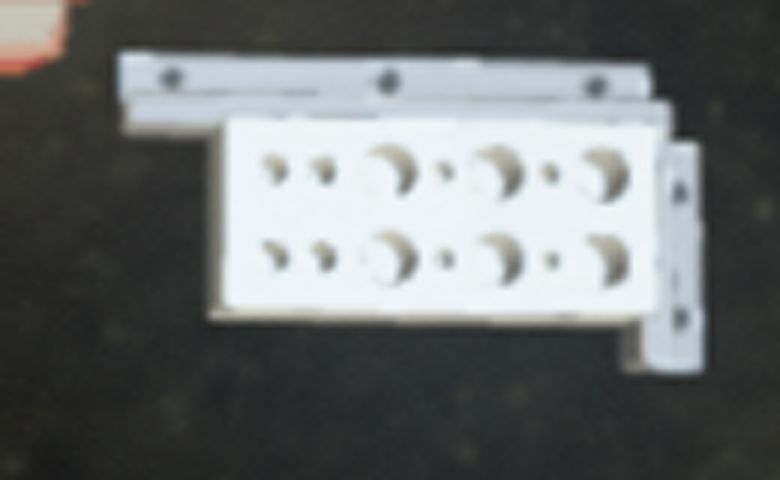

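View pics/sc4.png

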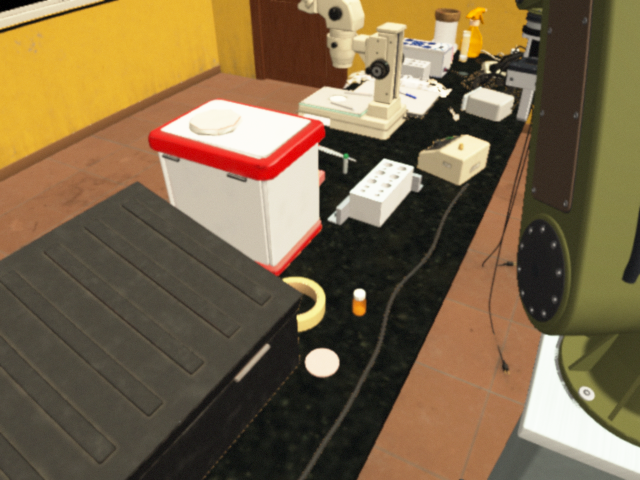

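The block sits in the corner (crop corners (226,117), (661,124), (656,313), (220,308)), and the vial, tape, dish and microtube have not moved. I'll check the numbers against the fence.

```bash
python3 - <<'E'
from h import *
B=np.array([cr(*p,62) for p in [(226,117),(661,124),(656,313),(220,308)]]);print(B,B.mean(0))
for i,j in((0,1),(3,2)): d=B[i]-B[j];print('ang',np.arctan2(-d[0],d[1]))
o=np.array([560.8,-327]);th=-.044;R=np.array([[np.cos(th),-np.sin(th)],[np.sin(th),np.cos(th)]])
print('fence frame',(B[:,:2]-o)@R,(B.mean(0)[:2]-o)@R)
a=cv2.imread('pics/top0.png').astype(int);b=cv2.imread('pics/top4.png').astype(int)
d=(abs(a-b).max(2)>40); 
for n,(u,v) in dict(vial=(260,303),tape=(241,262),dish=(209,304),micro=(428,203),carton=(387,184)).items(): print(n,d[v-28:v+28,u-28:u+28].sum())
E
```

```text
[[ 569.1 -161.3   62. ]
 [ 562.7 -328.3   62. ]
 [ 490.6 -322.6   62. ]
 [ 496.9 -156.4   62. ]] [ 529.825 -242.15    62.   ]
ang -0.03830460823565933
ang -0.037887997357076424
fence frame [[  1.00351917 165.90471045]
 [  1.95534264  -1.21516878]
 [-70.3255949    1.30793804]
 [-71.34213295 167.62419296]] [-34.67721651  83.40541817]
vial 0
tape 0
dish 0
micro 0
carton 0
```

```bash
python3 -c "
from cell import manip
print(manip.sign_off())"
```

```text
the job is handed in; nothing more can be done
None
```

The job is handed in at about 16 s: the block was pushed flush to the rail and against the end stop. Its centre measures within about 1.6 mm of home (calibration is good to about 2 mm), and the small items show no movement in the before/after pictures.

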